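# Seat nested lids on a clamped hobby tin and hold up the outer lid

## Robot

A 7-joint arm with a two-finger parallel gripper is mounted at the origin on the work surface. World frame = base frame: x ahead of the robot, y to its left, z up, the work surface at z = 0. Lengths are in m, angles in rad, forces in N, time in s.
With the tool pointing down it reaches from about 0.4 to 0.85 m from the base axis. Payload 4.5 kg.
Tool frame: the origin (TCP) lies midway between the tips of the shut fingers; the grasp point (between the pads) lies 19 mm behind it (grip_depth is the distance from the TCP to the grasp point, in m); z points along the fingers, y is the line along which they close (so a half turn about z gives the same grasp; the last joint's range is limited). The gripper opens to 88 mm and grips with 3 to 60 N. Pads are 18 mm wide; open, the fingers measure 123 mm over their backs; the gripper's body (75 mm by 187 mm) begins 45 mm behind the grasp point.
Start: joints at [0.034, 0.689, -0.195, 1.565, 0.157, 0.902, -0.215], TCP at [0.625, 0, 0.239] pointing down, gripper open.
Joint ranges: [-3.01, 3.01], [-0.46, 2.08], [-1.47, 1.51], [0.13, 2.56], [-1, 4.14], [0.04, 2.09], [-2.66, 2.66]. Speed limits (rad/s): [2.57, 2.57, 3.14, 3.14, 3.14, 3.14, 3.14].

## Interface

Orientations are given as a unit quaternion [w, x, y, z].
In Python, from cell import * gives the robot as it stands. Calls block until the motion is done:
- movep(position, orientation): joint-space move of the TCP to a pose.
- move_straight(position, frame=None, rate=0.15, force_limit=None): straight line of the TCP; frame=None keeps the orientation; rate is the mean speed in m/s. With force_limit (N) it stops when the force on the tool has changed by that much, and returns True; else False.
- move_joints(angles): joint-space move.
- command_gripper(opening): finger opening in m; the grip force is fixed at half the most; returns when the fingers have stopped.
- hold(seconds).
- ik(position, orientation): joint angles nearest the present ones, or None.
- state(): the state.
- capture(name): name is "scene" or "side" or "wrist"; returns a dict with "pixels" (384x512x3 uint8, red, green, blue), "mtx" (3x3 intrinsics, pixels), "extrinsics" (4x4, takes a point from world to camera coordinates). Camera axes: x right, y up, looking along -z (the intrinsics and any distortion apply to the point x, -y, -z); pixel columns grow to the right and rows downward; lengths in m; the calibration is good to about 2 mm. A picture is of the moment at which its call begins. There is no depth.
A pose or a line that the arm cannot do raises MotionError and nothing moves.
- hand_in(): hands the job in; it is judged then, once.
The state is a dict: "t": time; "qpos": joint angles; "joint_velocities": joint speeds; "joint_efforts": joint torques, N m; "eef_pos": TCP position; "eef_rot": TCP orientation; "contact_force": force on the tool from outside, world axes, zero at the start; "torque": the same for the moment, N m; "finger_gap": finger opening in m; "gripper_force": force on a finger pad.
Only numpy, scipy, OpenCV 4.12 (cv2) and the standard library are available. Lean on these libraries where they do the work, as an engineer would, in place of code of your own. Each camera call takes 0.05 s, during which the arm holds its last target. There are 200 camera calls.

## Task

On the painting desk, slide the moving jaw of the bench clamp along until it presses the open tin snugly, without crushing it, against the fixed jaw. Then carry the two nested lids over together by the inner lid's tall round knob, which stands up through the outer lid, seat them on the tin and let go of the knob. Finally take the outer lid by one of its ears, lift it alone until it is completely clear of the knob, and finish while still holding it there, level and still above the tin, so that I can see the inner lid left sitting undisturbed on the clamped tin; leave everything else on the desk where it is.

Things in the scene. Friction and masses are not known exactly. Their poses are not given: they have to be found in the camera images.
- clamp: Dark steel bench clamp like a big caliper, fixed to the desk: flat bed 100 mm (its x) by 260 mm (its y, -140 to +120), 12 mm thick. Origin on the desk under the bed, midway in x. At the +y end stands the fixed jaw, its flat face at y = +100 mm, 90 mm wide, top 48 mm above the desk. The moving jaw slides along the clamp's y; the clamp's yaw varies.
- jaw (a joint): Travel in metres of the clamp's moving jaw towards the fixed jaw (along the clamp's +y), 0 to 0.10. Its flat face (80 mm wide, top 48 mm above the desk) is at clamp y = -55 mm + travel, so at 0.079 it closes on the 76 mm tin held against the fixed jaw. Slides stiffly (about 3 N) and stays where it is left.
- jaw_post (a point): Top centre of the upright aluminium post on the moving jaw by which it is pushed: 24 mm (clamp x) by 12 mm (clamp y), its top 82 mm above the desk, standing free for 58 mm above the jaw's low slide (24 mm above the desk). Its centre is 65 mm behind the jaw's face. Axes as the clamp's.
- tin: Open-topped round bare metal tin with small parts in the bottom, standing loose on the clamp bed between the jaws: 76 mm outside diameter, 60 mm high, 3 mm wall (mouth 70 mm), about 0.3 kg. Origin at the centre of its underside, z up.
- inner_lid: Inner lid, grey plastic, about 0.1 kg: plug 8 mm deep (64 mm across, tapering to 58 at the bottom), on it a flange 80 mm across, 6 mm thick, which sits on the tin's rim, and a plain round black upright knob 14 mm across, its top 68 mm above the origin. Origin: centre of the plug's underside, z up; seated, it is 52 mm above the tin's origin. Starts on the desk, the outer lid on it.
- outer_lid: Outer lid, bare metal, about 0.08 kg, resting loose on the inner lid: plate 92 mm across, 4 mm thick, with a 24 mm hole for the knob and a rim hanging 5 mm below it round the flange (2.5 mm play). Two upright ears centred 32 mm out on its +x and -x, each 12 mm (x) by 10 mm (y), 34 mm high above the plate. Origin: centre of the plate's underside, z up, 14 mm above the inner lid's when nested.
- pot_a: Bystander: paint pot 30 mm across, 36 mm high; origin under its centre.
- pot_b: Bystander: paint pot 30 mm across, 36 mm high; origin under its centre.
- pot_c: Bystander: paint pot 30 mm across, 36 mm high; origin under its centre.
- figure: Bystander: small plastic figure 43 mm high on a round base 32 mm across; origin under its centre.
- brush_pot: Bystander: white pot 72 mm across, 100 mm high with brushes up to 190 mm; origin under its centre.
- water_cup: Bystander: blue mug 76 mm across, 85 mm high; origin under its centre.
- screwdriver: Bystander: screwdriver with a black handle, 160 mm long, lying on the desk; origin on the desk, about its middle.
There are look-alikes about, which are no part of the job. What is shaped like the outer_lid but yellow is not meant. What is shaped like the inner_lid but green or turquoise is not meant.

How it is judged:
On the way, in this order (a step that is already met when the one before it is completed fails the run):
1. the moving jaw presses the tin against the fixed jaw with more than 3 N (value of joint jaw above 0.0755 m and y of tin in the frame of clamp above 0.0585 m and z of tin in the frame of clamp below 0.015 m and angle between tin's own z axis and vertical below 0.05 rad and contact force between jaw and tin above 3 N), for 0.2 s.
2. both lids sit nested on the clamped tin and the knob has been let go (value of joint jaw above 0.0755 m and y of tin in the frame of clamp above 0.0585 m and z of tin in the frame of clamp below 0.015 m and angle between tin's own z axis and vertical below 0.05 rad and z of inner_lid in the frame of tin between 0.048 and 0.0545 m and horizontal distance between inner_lid and tin below 0.006 m and angle between the z axis of inner_lid and the z axis of tin, either way round below 0.06 rad and z of outer_lid in the frame of inner_lid below 0.017 m and contact force between the fingers and inner_lid below 0.1 N and linear speed of inner_lid below 0.02 m/s), for 0.2 s.
At the end, for the whole second after the job is handed in: Tin still clamped (jaw faces within 3.5 mm); inner lid seated on it (2.5 mm in height, 6 mm sideways, 0.06 rad), touched by nothing else; outer lid in the fingers, still, clear above the knob (74 mm over the inner lid's origin), within 70 mm of over the tin and 0.3 rad of level (value of joint jaw above 0.0755 m and y of tin in the frame of clamp above 0.0585 m and z of tin in the frame of clamp below 0.015 m and angle between tin's own z axis and vertical below 0.05 rad and z of inner_lid in the frame of tin between 0.048 and 0.0545 m and horizontal distance between inner_lid and tin below 0.006 m and angle between the z axis of inner_lid and the z axis of tin, either way round below 0.06 rad and z of outer_lid in the frame of inner_lid above 0.074 m and horizontal distance between outer_lid and tin below 0.07 m and angle between outer_lid's own z axis and vertical below 0.3 rad and contact force between the fingers and outer_lid above 0.5 N and contact force between each of outer_lid, the fingers and inner_lid below 0.05 N and contact force between outer_lid and tin below 0.05 N and linear speed of outer_lid below 0.03 m/s and linear speed of inner_lid below 0.02 m/s); the arm keeps its last pose, push and grip.
It fails at once if the tin is squeezed with more than 60 N (contact force between jaw and tin above 60 N).
It fails at once if the outer lid is taken off the inner lid while that is not seated, or the inner lid is lifted along with it (z of outer_lid in the frame of inner_lid above 0.024 m and not (z of inner_lid in the frame of tin below 0.056 m and horizontal distance between inner_lid and tin below 0.008 m)).
It fails at once if a bystander is displaced by more than 30 mm (distance of any of pot_a, pot_b, pot_c, figure, brush_pot, water_cup, screwdriver from where it was at the start of the episode above 0.03 m).
It also fails if it takes over 67 s, if anything falls off the work surface, if the arm or the gripper's body presses on something with over 40 N, if the wrist force passes 120 N, or if a joint passes its speed limit or range.

## Working session

There is one attempt and no reset: what is moved stays moved. The work goes in short steps, each a Python script; the robot and the scene stay as the last script left them, time stands still between calls to the robot, and variables do not carry over. Pictures are saved under pics/ and viewed, at most 10 in all, crops included, and the job is handed in when it is done.

```bash
ls; mkdir -p pics; cat > h.py <<'E'
from cell import *
import numpy as np, cv2
from scipy.spatial.transform import Rotation as R
def snap(n,f):
    c=capture(n); cv2.imwrite('pics/'+f+'.png',c['pixels'][:,:,::-1]); np.savez('pics/'+f+'.npz',**{k:c[k] for k in('pixels','mtx','extrinsics')}); return c
def ray(c,u,v):
    d=np.linalg.inv(c['mtx'])@[u,v,1]; d=d*[1,-1,-1]; E=np.array(c['extrinsics']); Rm=E[:3,:3]
    return -Rm.T@E[:3,3], Rm.T@d
def onz(c,u,v,z):
    o,d=ray(c,u,v); return o+d*(z-o[2])/d[2]
def proj(c,p):
    E=np.array(c['extrinsics']); q=E[:3,:3]@np.array(p)+E[:3,3]; q=q*[1,-1,-1]; q=c['mtx']@q; return q[:2]/q[2]
def down(yaw): # tool y axis (closing) direction at world angle yaw
    y=np.array([np.cos(yaw),np.sin(yaw),0]); z=np.array([0,0,-1.]); x=np.cross(y,z)
    q=R.from_matrix(np.c_[x,y,z]).as_quat(); return [q[3],q[0],q[1],q[2]]
E
python3 - <<'E'
from h import *
a=snap('scene','s1');b=snap('side','d1');w=snap('wrist','w1')
for c in(a,b,w): print(c['mtx'],ray(c,256,192), c.keys())
print(state())
E
```

```text
pics
[[495.47218244   0.         262.08302828]
 [  0.         495.47218244 186.5968114 ]
 [  0.           0.           1.        ]] (array([ 1.10983233, -0.13753733,  0.96419991]), array([-0.4920149 ,  0.11173776, -0.86354251])) dict_keys(['pixels', 'mtx', 'extrinsics'])
[[349.20134894   0.         257.01740904]
 [  0.         349.20134894 192.40086351]
 [  0.           0.           1.        ]] (array([0.50082045, 0.65174373, 0.48259595]), array([ 0.11624287, -0.83384374, -0.53963137])) dict_keys(['pixels', 'mtx', 'extrinsics'])
[[295.54556817   0.         256.61520807]
 [  0.         295.54556817 188.67594942]
 [  0.           0.           1.        ]] (array([0.62461927, 0.0733528 , 0.38194531]), array([-0.00371443, -0.2924809 , -0.95633256])) dict_keys(['pixels', 'mtx', 'extrinsics'])
{'t': 0.15, 'qpos': array([ 0.03380102,  0.68980637, -0.19454862,  1.56609747,  0.15728457,
        0.90253553, -0.21508318]), 'joint_velocities': array([-0.00094681, -0.00332481, -0.00085617, -0.00236682,  0.00049462,
        0.00156889,  0.00014511]), 'joint_efforts': array([-1.46674727e-03, -5.27863634e+01, -1.26819178e+00, -1.53587687e+01,
       -5.24473807e-02,  3.92338901e-03,  1.12435155e-04]), 'eef_pos': array([ 6.24504679e-01, -2.34773653e-05,  2.38087470e-01]), 'eef_rot': array([-4.84129079e-04,  7.07075821e-01,  7.07137364e-01, -5.44511909e-04]), 'contact_force': array([ 0.19982927, -0.10819063,  0.01126021]), 'torque': array([ 0.00702682, -0.01496164,  0.0326567 ]), 'gripper_force': 0.0, 'finger_gap': 0.08791936620074281}
```

View pics/s1.png

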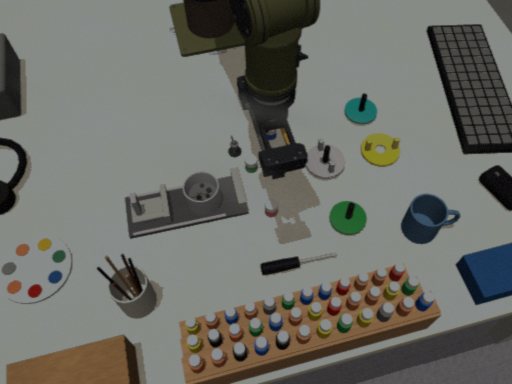

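View pics/d1.png

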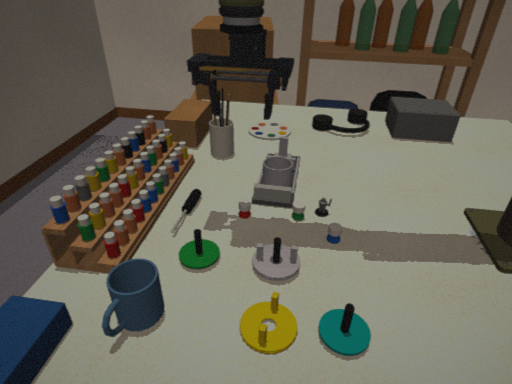

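View pics/w1.png

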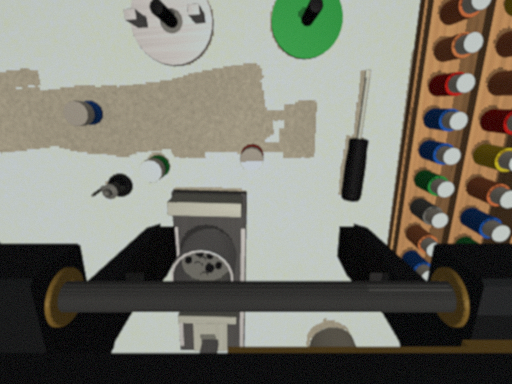

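The scene view shows the clamp, with the fixed jaw at ~(238,185), post at ~(138,203) and tin at ~(202,188). The metal lid nest is at (325,160). The decoys are yellow at (380,150), green at (348,217) and turquoise at (361,110). I'll enlarge this for exact pixels.

```bash
python3 - <<'E'
import cv2,numpy as np
s=cv2.imread('pics/s1.png')[135:240,115:265]
cv2.imwrite('pics/c1.png',cv2.resize(s,None,fx=5,fy=5,interpolation=cv2.INTER_CUBIC))
s=cv2.imread('pics/s1.png')[135:185,295:355]; d=cv2.imread('pics/d1.png')[225:285,240:310]; w=cv2.imread('pics/w1.png')[0:75,110:230]
o=np.zeros((600,800,3),np.uint8)
def put(im,f,y,x):
    r=cv2.resize(im,None,fx=f,fy=f,interpolation=cv2.INTER_CUBIC); o[y:y+r.shape[0],x:x+r.shape[1]]=r
put(s,6,0,0); put(d,5,300,0); put(w,3,0,400); put(cv2.imread('pics/d1.png')[130:210,245:310],3.5,300,400)
cv2.imwrite('pics/c2.png',o)
E
```

```text
(no output)
```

View pics/c1.png

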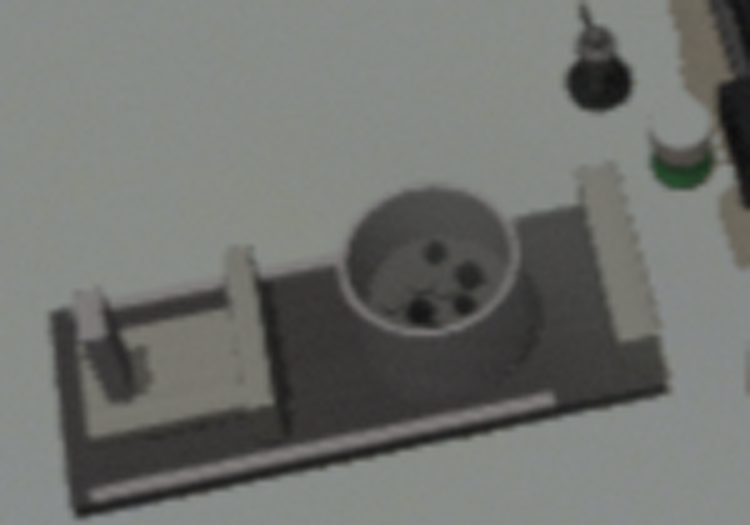

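View pics/c2.png

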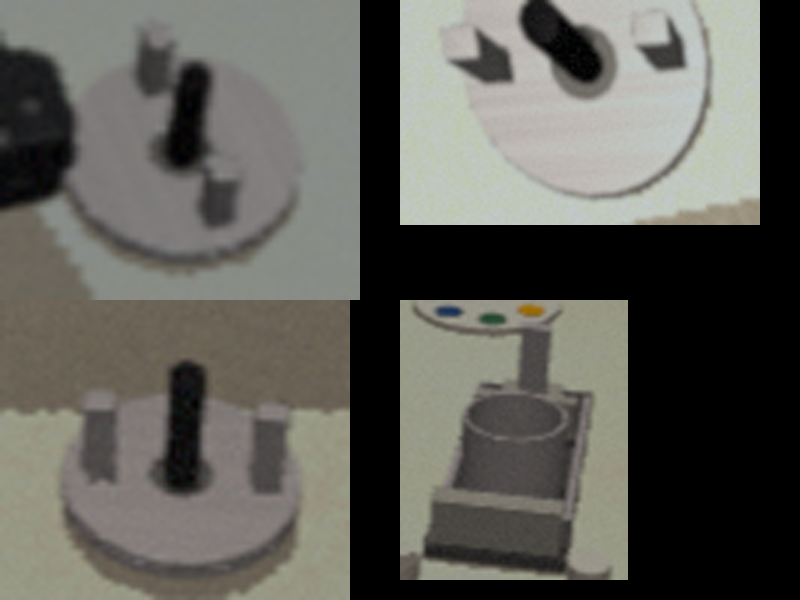

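```bash
python3 - <<'E'
from h import *
L=lambda f: dict(np.load('pics/'+f+'.npz'))
s,d,w=L('s1'),L('d1'),L('w1')
def S(n,x,y,z): 
    p=onz(s,115+x/5,135+y/5,z); print(n,p.round(4)); return p
a=S('bedLT',52,312,.012);b=S('bedLB',77,510,.006);c=S('bedRB',665,388,.006)
print('yaw bed y', np.arctan2(*(c-b)[[1,0]]), np.linalg.norm((c-b)[:2]),np.linalg.norm((a-b)[:2]))
p=S('post',92,314,.082)
f1=S('fix1',580,168,.048);f2=S('fix2',618,340,.048); m1=S('mov1',252,250,.048); m2=S('mov2',275,405,.048)
for q1,q2 in((f1,f2),(m1,m2)): print('jaw x dir',np.arctan2(*(q2-q1)[[1,0]]),np.linalg.norm(q2-q1),(q1+q2)/2)
S('tin',432,260,.072)
T=lambda n,x,y,z: print(n,onz(s,295+x/6,135+y/6,z).round(4))
T('earA',155,35,.052);T('earB',222,168,.052);T('knob',196,68,.068)
D=lambda n,x,y,z: print(n,onz(d,240+x/5,225+(y-300)/5,z).round(4))
D('d earL',98,397,.052);D('d earR',271,411,.052);D('d knob',187,368,.068)
W=lambda n,x,y,z: print(n,onz(w,110+(x-400)/3,y/3,z).round(4))
W('w earL',465,42,.052);W('w earR',655,26,.052);W('w knob',538,18,.068)
D2=lambda n,x,y,z: print(n,onz(d,245+(x-400)/3.5,130+(y-300)/3.5,z).round(4))
D2('d post',536,331,.082); D2('d tin',516,417,.072); D2('d fixL',437,495,.048);D2('d fixR',568,510,.048)
for n,z in (('w fix L',.048),):
    print(onz(w,168,209,z),onz(w,241,215,z)); print('wtin',onz(w,204,281,.072))
E
```

```text
bedLT [ 0.506  -0.2973  0.012 ]
bedLB [ 0.6022 -0.2994  0.006 ]
bedRB [ 0.6099 -0.0434  0.006 ]
yaw bed y 1.5409930055126517 0.2561082529714169 0.09628021973979715
post [ 0.5556 -0.2698  0.082 ]
fix1 [ 0.5157 -0.0574  0.048 ]
fix2 [ 0.6044 -0.0612  0.048 ]
mov1 [ 0.5202 -0.2039  0.048 ]
mov2 [ 0.5976 -0.2065  0.048 ]
jaw x dir -0.043583477564338995 0.0887371157304359 [ 0.56006466 -0.05929214  0.048     ]
jaw x dir -0.03420703336473915 0.07742107611115487 [ 0.55891585 -0.20521762  0.048     ]
tin [ 0.5601 -0.1298  0.072 ]
earA [0.4979 0.1561 0.052 ]
earB [0.5617 0.161  0.052 ]
knob [0.5268 0.1608 0.068 ]
d earL [0.56  0.163 0.052]
d earR [0.4962 0.1598 0.052 ]
d knob [0.5281 0.1599 0.068 ]
w earL [0.5001 0.157  0.052 ]
w earR [0.5632 0.1617 0.052 ]
w knob [0.5297 0.1596 0.068 ]
d post [ 0.5517 -0.2536  0.082 ]
d tin [ 0.5546 -0.1237  0.072 ]
d fixL [ 0.5996 -0.0469  0.048 ]
d fixR [ 0.5106 -0.0438  0.048 ]
[ 0.51748677 -0.05021992  0.048     ] [ 0.60516685 -0.05787569  0.048     ]
wtin [ 0.56076167 -0.13350384  0.072     ]
```

The views agree: post (0.556,-0.270), tin (0.560,-0.131), fixed face y≈-0.059, clamp yaw ≈-0.036, knob (0.528,0.160), ears roughly along x (axis yaw ≈0.07). Next I push the jaw with shut fingers.

```bash
python3 - <<'E'
from h import *
s=dict(np.load('pics/s1.npz')); print('brushpot base', onz(s,137,313,0), onz(s,122,272,.1))
yaw=-0.036; q=down(yaw); Y=np.array([-np.sin(yaw),np.cos(yaw),0]); post=np.array([.556,-.270,0])
st=post-Y*.036
for p in (st+[0,0,.2],st+[0,0,.042]): print(ik(p,q))
command_gripper(0.0)
movep(st+[0,0,.2],q)
print(move_straight(st+[0,0,.042],rate=.12,force_limit=8), state()['eef_pos'])
c=snap('scene','s2'); print(state()['t'],state()['contact_force'])
r=cv2.resize(c['pixels'][135:285,85:285,::-1],None,fx=4,fy=4); cv2.imwrite('pics/c3.png',r)
E
```

```text
brushpot base [ 0.76729546 -0.30805326  0.        ] [ 0.71915839 -0.30726421  0.1       ]
[ 0.54543733  0.74656998 -0.20931819  1.57690979  0.19096952  0.83823425
  0.22617646]
[ 0.51842575  0.9648337  -0.16019761  1.66021666  0.25901983  0.53738615
  0.1668436 ]
False [ 0.55528517 -0.3062506   0.04279149]
4.175 [ 0.45226862 -0.40911576 -0.29435562]
```

View pics/c3.png

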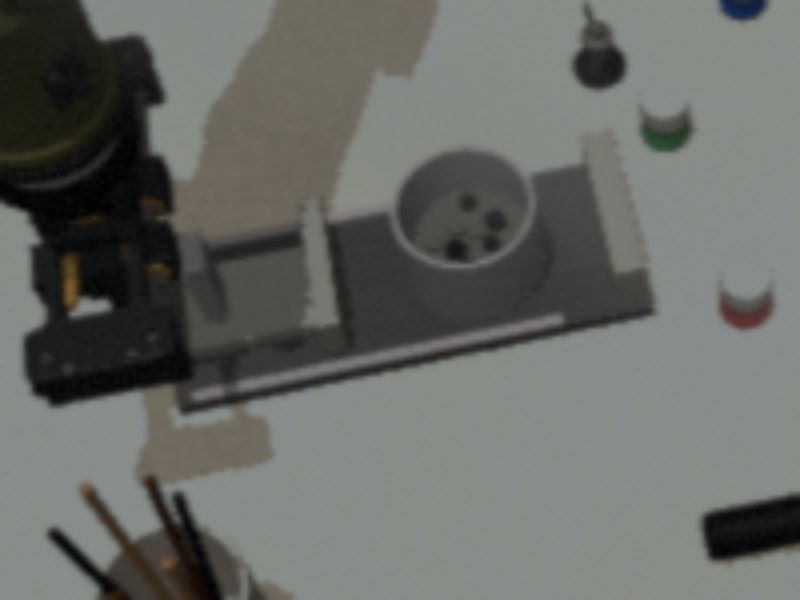

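The gripper sits behind the post and clear of the brushes, and the tin is untouched at (465,210) in the crop. Now push.

```bash
python3 - <<'E'
from h import *
yaw=-0.036; Y=np.array([-np.sin(yaw),np.cos(yaw),0])
p0=state()['eef_pos']
r=move_straight(p0+Y*.12,rate=.03,force_limit=14)
s=state(); print(r,s['eef_pos'],(s['eef_pos']-p0)@Y,s['contact_force'],s['t'])
hold(.4); s=state(); print(s['eef_pos'],s['contact_force'],s['t'])
E
```

```text
True [ 0.55691195 -0.21872106  0.04197358] 0.08753125113785791 [-0.15929942  0.06901951  1.11151485] 6.8417
[ 0.55574204 -0.21994451  0.0413206 ] [-0.3880747   0.00182374  0.02614378] 7.2417
```

```bash
python3 - <<'E'
from h import *
yaw=-0.036; Y=np.array([-np.sin(yaw),np.cos(yaw),0]); q=state()['eef_pos']
for i in range(1,13):
    r=move_straight(q+Y*.001*i+[0,0,.0005],rate=.01,force_limit=25); hold(.1); s=state(); f=-s['contact_force']@Y
    print(i,r,s['eef_pos'].round(4),round(f,2),s['t'])
    if f>12 or r: break
hold(.4); print(state()['contact_force'])
c=snap('scene','s3'); r=cv2.resize(c['pixels'][135:285,85:285,::-1],None,fx=4,fy=4); cv2.imwrite('pics/c4.png',r)
E
```

```text
1 False [ 0.5558 -0.2188  0.0418] 0.34 7.6417
2 False [ 0.5558 -0.2187  0.0419] 3.59 7.9917
3 False [ 0.5558 -0.2187  0.0419] 4.91 8.3417
4 False [ 0.5558 -0.2187  0.0419] 7.71 8.6917
5 False [ 0.5558 -0.2186  0.042 ] 8.87 9.0417
6 False [ 0.5558 -0.2186  0.042 ] 11.0 9.3917
7 False [ 0.5558 -0.2186  0.042 ] 11.49 9.7417
8 False [ 0.5558 -0.2185  0.042 ] 14.09 10.0917
[  0.2749017  -12.74321254  -2.71421525]
```

View pics/c4.png

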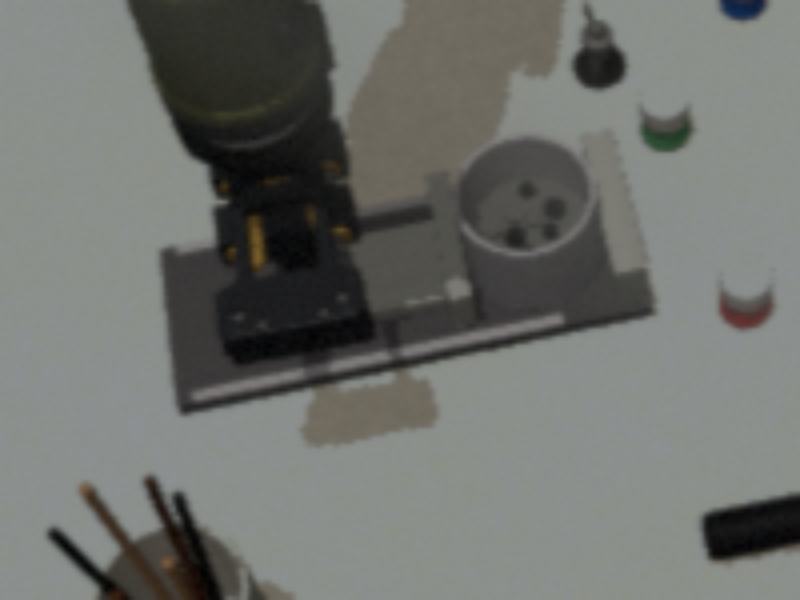

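The tin now sits against the fixed jaw, with rim centre at (530,196) in the crop and about 10 N net on it. I'll back off and take wrist close-ups of the tin and the lids.

```bash
python3 - <<'E'
from h import *
s=dict(np.load('pics/s3.npz')); print('tin scene',onz(s,85+530/4,135+196/4,.072))
yaw=-0.036; Y=np.array([-np.sin(yaw),np.cos(yaw),0]); p=state()['eef_pos']
move_straight(p-Y*.02,rate=.1); move_straight(p-Y*.02+[0,0,.14],rate=.2)
q=None
for a in (np.pi/2+.068,-np.pi/2+.068):
    print(a,ik([.561,-.097,.25],down(a)),ik([.5285,.16,.032],down(a)))
a=min((np.pi/2+.068,-np.pi/2+.068),key=lambda a:abs(ik([.561,-.097,.25],down(a))[6])); q=down(a); print('a',a)
command_gripper(.05)
movep([.561,-.097,.25],q); hold(.2); c1=snap('wrist','wt')
movep([.5285,.16,.22],q); hold(.2); c2=snap('wrist','wl')
print(state()['t'],state()['eef_pos'],proj(c1,[.561,-.097,.072]),proj(c2,[.5285,.16,.068]))
cv2.imwrite('pics/c5.png',np.vstack([cv2.resize(c['pixels'][40:240,100:366,::-1],(798,600))[:,:,:] if 0 else cv2.resize(c['pixels'][:300,60:460,::-1],(400*2,300)) for c in(c1,c2)]))
E
```

```text
tin scene [ 0.56163456 -0.0955947   0.072     ]
1.6387963267948966 [ 0.4907664   0.67288933 -0.69439132  1.70899339  0.51265164  0.94949414
  1.23571733] [-0.2082653   0.93139054 -0.28746431  1.91227232  0.64157662  0.3899723
  0.65130518]
-1.5027963267948965 [-0.07787531  0.61472412  0.28451346  1.73953432 -0.22345212  0.81909841
 -1.19220328] [-0.47447065  0.93356822  0.16626624  1.92631023 -0.44094853  0.31695336
 -1.45620227]
a -1.5027963267948965
15.3667 [0.52903761 0.15844021 0.22021959] [256.78204097 169.50850895] [255.41517076 175.91183625]
```

View pics/c5.png

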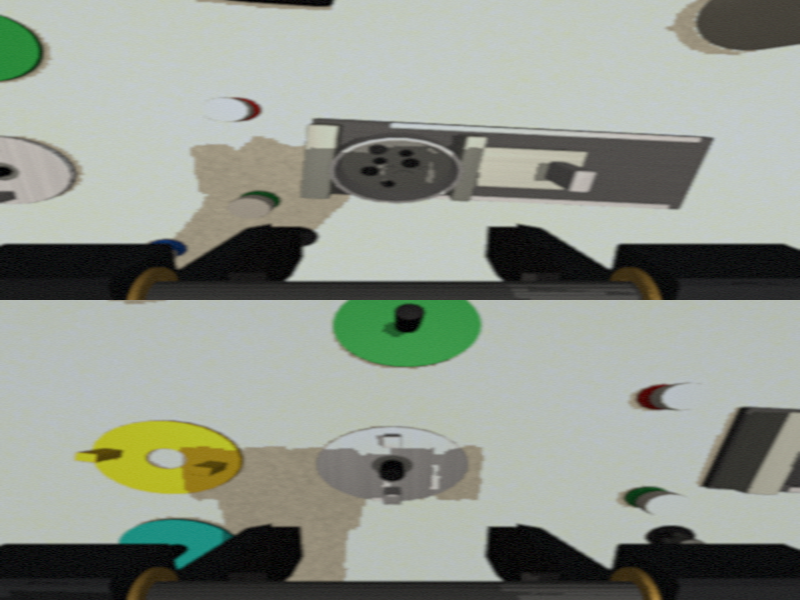

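```bash
python3 - <<'E'
from h import *
c=dict(np.load('pics/wl.npz'))
k=np.array([.5285,.16,0]); u=np.array([np.cos(.068),np.sin(.068),0])
for n,p in dict(knobtop=k+[0,0,.068],knobbase=k+[0,0,.018],eA=k+.032*u+[0,0,.052],eAb=k+.032*u+[0,0,.018],eB=k-.032*u+[0,0,.052],eBb=k-.032*u+[0,0,.018],rimL=k+[0,.046,.018],rimR=k-[0,.046,-.018],rimT=k+[.046,0,.018],rimB=k-[.046,0,-.018]).items(): print(n,proj(c,p).round(1))
s=c['pixels'][115:215,205:305,::-1]; cv2.imwrite('pics/c6.png',cv2.resize(s,None,fx=6,fy=6,interpolation=cv2.INTER_CUBIC))
E
```

```text
knobtop [255.4 175.9]
knobbase [255.6 165.9]
eA [255.3 142.7]
eAb [255.5 138.9]
eB [255.6 200.4]
eBb [255.7 191.5]
rimL [217.  163.4]
rimR [293.9 168.3]
rimT [258.1 126.7]
rimB [253.2 202.3]
```

View pics/c6.png

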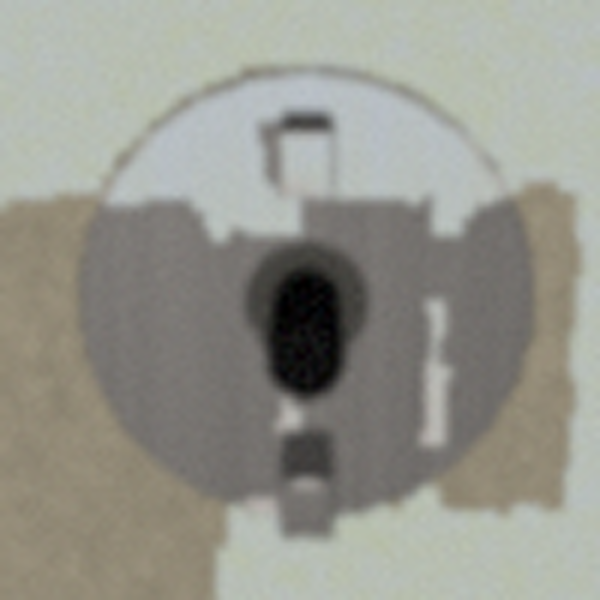

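Close-up: knob top at (256.2,175.0) against (255.4,175.9) predicted, and ear tops at (256.3,142.2) and (256.3,199.5). That is within about 1 mm, and the ears are perpendicular to the closing line. Now grasp and carry.

```bash
cat >> h.py <<'E'
A=-np.pi/2+.068; Q=down(A)
def goto(p,rate=.15,n=2,fl=None):
    p=np.array(p,float); t=p.copy()
    for i in range(n):
        r=move_straight(t,frame=Q if 0 else None,rate=rate if i==0 else .02,force_limit=fl)
        if r: return True
        hold(.15); t=t+np.clip(p-state()['eef_pos'],-.003,.003)
    return False
E
python3 - <<'E'
from h import *
k=[.529,.1593]
goto(k+[.10],n=2)
print(goto(k+[.032],rate=.06,fl=8), state()['eef_pos'])
command_gripper(0.0); s=state(); print(s['finger_gap'],s['gripper_force'],s['contact_force'],s['eef_pos'])
p=s['eef_pos']; move_straight(p+[0,0,.03],rate=.05); hold(.2); s=state(); print(s['finger_gap'],s['gripper_force'],s['contact_force'],s['eef_pos'],s['t'])
c=snap('wrist','wg')
E
```

```text
False [0.52877118 0.15921273 0.03166672]
0.013488212492738565 29.99987242743373 [-3.54660842e-02 -1.07908752e+00 -4.41833989e-04] [0.52877387 0.15908727 0.03163525]
0.012918106260879832 29.99989377334714 [ 0.45779034 -0.04961301 -2.05237792] [0.52853874 0.15900934 0.061316  ] 20.2833
```

```bash
python3 - <<'E'
from h import *
p=state()['eef_pos']
move_straight([p[0],p[1],.18],rate=.15)
T=[.5612,-.097]
goto(T+[.18],rate=.15); goto(T+[.112],rate=.08,n=3)
print(state()['eef_pos'],state()['contact_force'])
c=snap('scene','s4'); d=snap('side','d4')
r=goto(T+[.094],rate=.02,n=1,fl=5); s=state(); print(r,s['eef_pos'],s['contact_force'],s['finger_gap'],s['t'])
c2=snap('scene','s5')
f=lambda c,y,x:cv2.resize(c['pixels'][y:y+100,x:x+133,::-1],(400,300),interpolation=cv2.INTER_CUBIC)
cv2.imwrite('pics/c7.png',np.vstack([np.hstack([f(c,115,150),f(d,110,220)]),np.hstack([f(c2,115,150),f(snap('side','d5'),110,220)])]))
E
```

```text
[ 0.56117745 -0.09702524  0.11191753] [ 0.26581288  0.54894265 -1.65710944]
True [ 0.56055051 -0.09732575  0.09561116] [ 0.3487801 -0.4352485  4.1138028] 0.013282655982900508 26.5167
```

```bash
python3 - <<'E'
from h import *
command_gripper(.05); hold(.4)
p=state()['eef_pos']; move_straight([p[0],p[1],.27],rate=.15); hold(.3)
c=snap('wrist','wr'); k=np.array([.5610,-.0971,.064]); u=np.array([np.cos(.068),np.sin(.068),0])
print(state()['eef_pos'],state()['t'])
for n,q in dict(knobtop=k+[0,0,.068],eA=k+.032*u+[0,0,.052],eB=k-.032*u+[0,0,.052],rimL=k+[0,.046,.018],rimR=k-[0,.046,-.018],rimT=k+[.046,0,.018],rimB=k-[.046,0,-.018]).items(): print(n,proj(c,q).round(1))
s=c['pixels'][115:215,190:323,::-1]; cv2.imwrite('pics/c8.png',cv2.resize(s,(798,600),interpolation=cv2.INTER_CUBIC))
E
```

```text
[ 0.55945373 -0.0970808   0.26970063] 29.375
knobtop [257.7 176.6]
eA [257.6 141.7]
eB [257.6 202.1]
rimL [217.3 163.1]
rimR [297.6 168.5]
rimT [260.4 124.9]
rimB [254.9 203.7]
```

View pics/c8.png

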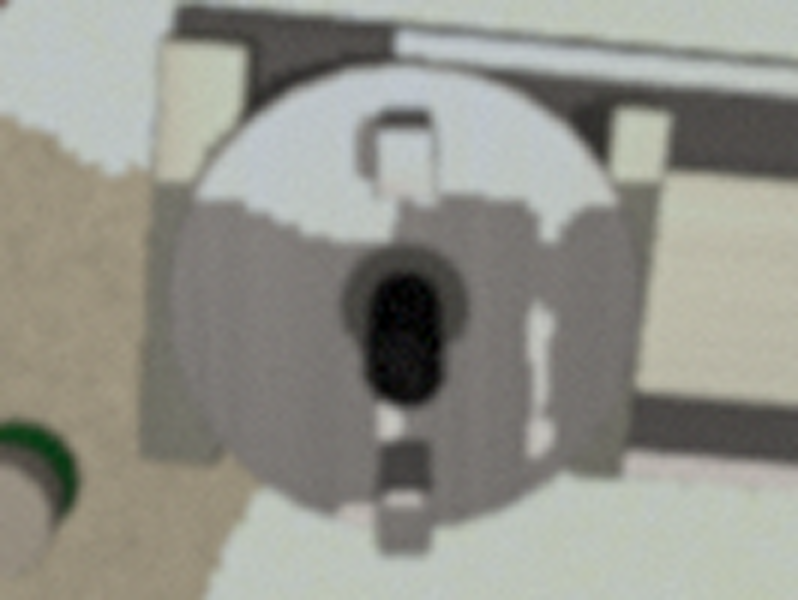

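The lids sit nested and centred: ears at (257.5,142.8) and (257.5,202), knob at (257.5,176.3), all within about 1 px of the seated prediction. Next I take the far ear and lift.

```bash
python3 - <<'E'
from h import *
u=np.array([np.cos(.068),np.sin(.068)]); e=list(np.array([.5608,-.0971])+.032*u)
command_gripper(.04)
goto(e+[.27],n=1); goto(e+[.15],n=3); print(state()['eef_pos'])
print(goto(e+[.088],rate=.05,fl=6),state()['eef_pos'],state()['contact_force'])
f0=state()['contact_force']
command_gripper(0.0); hold(.2); s=state(); print(s['finger_gap'],s['gripper_force'],s['eef_pos'],s['contact_force'],s['t'])
p=s['eef_pos'].copy()
off=np.zeros(3)
for dz in (.004,.009,.02,.035,.05,.065,.075):
    move_straight(p+[0,0,dz]+off,rate=.03); hold(.1); s=state(); 
    off=off+np.clip(p+[0,0,dz]-s['eef_pos'],-.002,.002); off[2]=0
    print(dz,(s['eef_pos']-p).round(4),s['contact_force'].round(2),round(s['finger_gap'],4))
hold(.5); s=state(); print(s['eef_pos']-p,s['joint_velocities'].round(3),s['t'],s['gripper_force'],s['torque'])
c=snap('side','d6'); snap('scene','s6')
E
```

```text
[ 0.59268506 -0.09496399  0.14989682]
False [ 0.59253014 -0.0949216   0.08770973] [ 0.55767011 -0.1696002   0.07251569]
0.009546570553259175 29.999252585694194 [ 0.59254049 -0.0949769   0.08772675] [ 0.26136403 -0.30683606 -0.31222093] 34.8583
0.004 [-0.     0.     0.004] [-0.03 -0.18 -0.83] 0.0093
0.009 [ 0.     -0.      0.0091] [ 0.47  0.83 -0.95] 0.0096
0.02 [-0.0001  0.0001  0.0199] [ 0.69 -0.69 -0.79] 0.0094
0.035 [-0.      0.      0.0349] [-0.31 -0.1  -0.88] 0.0098
0.05 [-0.     -0.      0.0499] [-0.17  0.03 -0.85] 0.0099
0.065 [ 0.     -0.      0.0649] [-0.37 -0.32 -2.11] 0.0094
0.075 [ 0.0001 -0.      0.075 ] [1.08 0.35 0.12] 0.0097
[ 1.44601334e-04 -6.69152995e-05  7.49688382e-02] [-0.    -0.    -0.     0.001  0.001  0.001 -0.001] 39.6083 29.998762803152204 [0.05930689 0.113431   0.01226475]
```

Views are used up, so I check by pixel values: the black knob where it should be seated, and a gap below the raised plate.

```bash
python3 - <<'E'
from h import *
c=dict(np.load('pics/d6.npz')); g=c['pixels'].astype(int).sum(2)//3
k=np.array([.5608,-.0971,.064])
for z in (-.01,.0,.011,.02,.035,.05,.065,.072,.08,.089,.091,.1):
    r=proj(c,k+[0,0,z]); i=np.round(r).astype(int); print(z,r.round(1),g[i[1],i[0]-24:i[0]+25:3])
E
```

```text
-0.01 [274.2 174.6] [143 145 147 137  56  54  49  43  46  47  46  44  52  60  61 119 146]
0.0 [274.4 171.1] [147 146 145 127  46  46  46  45  46  46  43  49  46  48  89 102 116]
0.011 [274.6 167.2] [147 147 146  49  45  49  45  39  13  44  49  46  49  49  54 108 133]
0.02 [274.8 163.9] [147 146 148  85  46  50  45  41  10  34  48  48  47  50  59  95 115]
0.035 [275.1 158.4] [146 146 145 148 147 128  59  51  11  41  72  65  60  56  59  59 109]
0.05 [275.4 152.7] [144 147 147 145 146 149 121 127   6  26  71  83 145 146 149 147 145]
0.065 [275.7 147. ] [146 148 146 149 146 102  84  76  80  80  78  78  92 145 144 147 144]
0.072 [275.8 144.3] [148 148 145  75  73  77  82  83  81  81  82  79  82  69  93 146 144]
0.08 [276.  141.1] [145 146  71  81  80  83  81  80  82  81  82  80  80  78  91 134 149]
0.089 [276.2 137.5] [151 144  75  80  82  82  76  98  99  85  84 103 112  86 107 135 150]
0.091 [276.2 136.7] [145 104  75  79  74  81  79 127 140 121 101 122  96  71 123 141 146]
0.1 [276.4 133.1] [143  96  40  17  16  51  79  80  76  87 123 120 102  75 123 143 144]
```

```bash
python3 -c "
from cell import *
print(hand_in())"
```

```text
the job is handed in; nothing more can be done
None
```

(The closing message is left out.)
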